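Move the pens to the new pen rest in reverse order

ROBOT

A 6-joint arm with a two-finger parallel gripper is mounted at the origin on a cart in front of the work surface, level with it; the furniture and walls round the work are solid. World frame = base frame: x ahead of the robot, y to its left, z up, the work surface at z = 0. Lengths are in mm, angles in rad, forces in N, time in s.
With the tool pointing down it reaches from about 350 to 775 mm from the base axis. Payload 7.3 kg.
Tool frame: the origin (TCP) lies at the very end of the fingers, on their centre line; the grasp point (between the pads) lies 19 mm behind it; z points along the fingers, y is the line along which they close (so a half turn about z gives the same grasp; the last joint's range is limited). The gripper opens to 92 mm and grips with 3 to 60 N. Pads are 19 mm wide; open, the fingers measure 130 mm over their backs; the gripper's body (75 mm by 190 mm) begins 47 mm behind the grasp point.
Start: joints at [-1.472, 0.342, 1.524, -0, 1.275, -0.146], TCP at [127.262, -509.362, 226.741] pointing down, gripper open.
Joint ranges: [-2.53, 2.53], [-0.77, 2.02], [0.04, 2.7], [-1, 4.14], [0.28, 2.66], [-3.11, 3.11]. Speed limits (rad/s): [2.57, 2.57, 3.14, 3.14, 3.14, 3.14].

INTERFACE

Orientations are given as [roll, pitch, yaw] about the fixed x, y, z axes, in that order (R = Rz(yaw) Ry(pitch) Rx(roll)).
In Python, from plant import * gives the robot as it stands.
- The arm moves only by the tool arm_command, never from a script. Its arguments are lists of equal length, an entry for each row: "gripper": the finger opening in mm, from 0 to 91.8; "dp": the shift along the tool's x, y, z in units of 25 mm (1.0 is 25 mm), a list of three; "twist": the turn about the tool's z in units of 5 degrees (1.0 is 5 degrees). A call has exactly 5 rows; each row shifts and turns the commanded pose from where the row before left it, along the tool's axes as they then stand; what a row does not reach is not made up. A row lasts 1/8 s, in which the tool goes at most 62.5 mm and 10.7 degrees, less where a joint would pass 70% of its speed; a pose out of reach is approached as far as the arm can. A call is refused whole if a number of a shift passes 1 or a number of a turn 1, either way. A call with a gripper value outside its range is refused whole. The fingers move at their own pace and stop on an object; the grip force is fixed at half the most. Time passes only in rows, so rows that do not move let the fingers close, or fill a call up. It gives the time, the measured TCP pose, the force, the opening and the grip force at its end, in the units of the state.
- get_obs(): the state, without advancing time (a new reading comes with each control period).
- capture(name): name is "scene" or "top"; returns the picture (420x560x3 uint8, red, green, blue); there is no depth.
- get_calibration(name): a dict with "mtx" (3x3 intrinsics, pixels), "position" and "attitude" of the camera in the world. Camera axes: x right, y down, z forward; pixel columns grow to the right and rows downward; lengths in mm; the calibration is good to about 2 mm. A picture is of the moment at which its call begins. get_calibration takes no time and is no camera call.
- close_job(): hands the job in; it is judged then, once.
The state is a dict: "time": time; "joint_positions": joint angles; "dq": joint speeds; "tau": joint torques, N m; "tool_pos": TCP position; "tcp_rot": TCP orientation; "contact_force": force on the tool from outside, world axes, zero at the start; "moment": the same for the moment, N m; "grip_width": finger opening in mm; "finger_force": force on a finger pad.
Only numpy, scipy, OpenCV 4.12 (cv2) and the standard library are available. Lean on these libraries where they do the work, as an engineer would, in place of code of your own. Each camera call takes 0.05 s, during which the arm holds its last target. There are 200 camera calls.

TASK

I am swapping pen rests: move the red, blue and black pens and the yellow pencil from the wooden rest to the grey one, in reverse order counted from the orange end of each rest. So whichever lies nearest the orange end of the wooden rest goes to the place farthest from the orange end of the grey rest, the second becomes the third from the orange end, and so on. Each must end lying flat in both notches of its own place, centred lengthwise to within about a couple of centimetres; it does not matter which way the tips point.

Things in the scene. Friction and masses are not known exactly. Their poses are not given: they have to be found in the camera images.
- pen_red: red ballpoint pen, 11 x 141 x 12 mm (x, y, z). Loose, about 15 g, does not roll. Origin: centre of its underside; length along its y, z up. Starts in a saddle of the wooden rest, underside 36 mm above the desk; either end may point either way.
- pen_blue: blue ballpoint pen, 11 x 141 x 12 mm (x, y, z). Loose, about 15 g, does not roll. Origin: centre of its underside; length along its y, z up. Starts in a saddle of the wooden rest, underside 36 mm above the desk; either end may point either way.
- pen_black: black ballpoint pen, 11 x 141 x 12 mm (x, y, z). Loose, about 15 g, does not roll. Origin: centre of its underside; length along its y, z up. Starts in a saddle of the wooden rest, underside 36 mm above the desk; either end may point either way.
- pencil_yellow: yellow pencil, 8 x 192 x 8 mm (x, y, z). Loose, about 15 g, does not roll. Origin: centre of its underside; length along its y, z up. Starts in a saddle of the wooden rest, underside 36 mm above the desk; either end may point either way.
- wood_rest: brown wooden pen rest, full at the start: fixed plate 212 x 100 x 8 mm. Origin: centre of underside. x along the row of 4 places, at x = -72, -24, 24, 72 mm, y = 0; +x points to the end with the orange strip (14 mm high). Pens lie along y. Each place carries one coloured saddle (listed separately).
- grey_rest: grey pen rest, empty at the start: fixed plate 212 x 100 x 8 mm. Origin: centre of underside. x along the row of 4 places, at x = -72, -24, 24, 72 mm, y = 0; +x points to the end with the orange strip (14 mm high). Pens lie along y. Each place has 2 notched blocks (36 mm in x, 14 in y) at y = -35 and 35 mm, 56 mm gap between; notch floor 18 mm wide, 36 mm above the desk; walls flare to 28 mm, tops at 50 mm.
- saddle_red: red saddle fixed on the wooden rest (same axes), where the red pen starts; it stays and marks that place. Origin: place's centre, on the plate, 8 mm above the desk. 2 notched blocks (36 mm in x, 14 in y) at y = -35 and 35 mm, 56 mm gap between; notch floor 18 mm wide, 28 mm above the origin; walls flare to 28 mm, 14 mm higher.
- saddle_blue: blue saddle fixed on the wooden rest (same axes), where the blue pen starts; it stays and marks that place. Origin: place's centre, on the plate, 8 mm above the desk. 2 notched blocks (36 mm in x, 14 in y) at y = -35 and 35 mm, 56 mm gap between; notch floor 18 mm wide, 28 mm above the origin; walls flare to 28 mm, 14 mm higher.
- saddle_black: black saddle fixed on the wooden rest (same axes), where the black pen starts; it stays and marks that place. Origin: place's centre, on the plate, 8 mm above the desk. 2 notched blocks (36 mm in x, 14 in y) at y = -35 and 35 mm, 56 mm gap between; notch floor 18 mm wide, 28 mm above the origin; walls flare to 28 mm, 14 mm higher.
- saddle_yellow: yellow saddle fixed on the wooden rest (same axes), where the yellow pencil starts; it stays and marks that place. Origin: place's centre, on the plate, 8 mm above the desk. 2 notched blocks (36 mm in x, 14 in y) at y = -35 and 35 mm, 56 mm gap between; notch floor 18 mm wide, 28 mm above the origin; walls flare to 28 mm, 14 mm higher.

How it is judged:
By the outcome, as a careful person would: the job done as asked, in the order asked, and still so for the second after the job is handed in, with the robot touching nothing.
It also fails if it takes over 99 s, if anything falls off the work surface, if the arm or the gripper's body presses on something with over 40 N, if the wrist force passes 120 N, or if a joint passes its speed limit or range.

## Working session

There is one attempt and no reset: what is moved stays moved. The work goes in short steps, Python scripts to look and compute and a tool call to move; the robot and the scene stay as the last step left them, time stands still between calls to the robot, and variables do not carry over. Pictures are saved under pics/ and viewed, at most 14 in all, crops included, and the job is handed in when it is done.

Besides the shell and the picture viewer there is one more tool, called after "Call:" as name(argument=value, ...) on one line, values as JSON. arm_command: Moves the arm, as the interface text tells. Its arguments: {"type":"object","properties":{"gripper":{"type":"array"},"dp":{"type":"array"},"twist":{"type":"array"}},"required":["gripper","dp","twist"]}

```bash
mkdir -p pics; ls
python3 - <<'E'
from plant import *
import cv2
for n in("scene","top"):
    cv2.imwrite(f"pics/{n}0.png",capture(n)[:,:,::-1]); print(n,get_calibration(n))
o=get_obs(); print(o)
E
```

```text
pics
scene {'mtx': array([[408.59888794,   0.        , 277.63625987],
       [  0.        , 408.59888794, 217.09221318],
       [  0.        ,   0.        ,   1.        ]]), 'position': array([ 56.26019631, 561.43264289, 644.38776357]), 'attitude': array([-2.32815531, -0.01328741, -2.28338532])}
top {'mtx': array([[505.62252668,   0.        , 286.50219047],
       [  0.        , 505.62252668, 215.0477351 ],
       [  0.        ,   0.        ,   1.        ]]), 'position': array([376.32080816, 155.91592504, 913.57726402]), 'attitude': array([-3.00547882,  0.01431738, -1.56785091])}
{'time': 0.1, 'joint_positions': array([-1.47194409e+00,  3.42619420e-01,  1.52488800e+00,  3.52630921e-05,
        1.27541650e+00, -1.46008027e-01]), 'dq': array([-1.41565332e-03, -1.56664015e-03, -3.10055645e-03, -4.07412242e-05,
        1.07764373e-03,  9.74313248e-04]), 'tau': array([ 1.02080186e-03, -4.32004988e+01, -2.44693226e+01,  7.18912901e-02,
        5.26107650e-02, -4.73700993e-05]), 'tool_pos': array([ 127.263867  , -508.97933643,  226.1436116 ]), 'tcp_rot': array([-3.14028046e+00, -2.27048913e-04,  2.44849832e-01]), 'contact_force': array([-0.22127593,  0.0815061 ,  0.23950221]), 'moment': array([-0.03596683, -0.03054947,  0.03500717]), 'finger_force': 0.0, 'grip_width': 91.79102140328553}
```

View pics/top0.png

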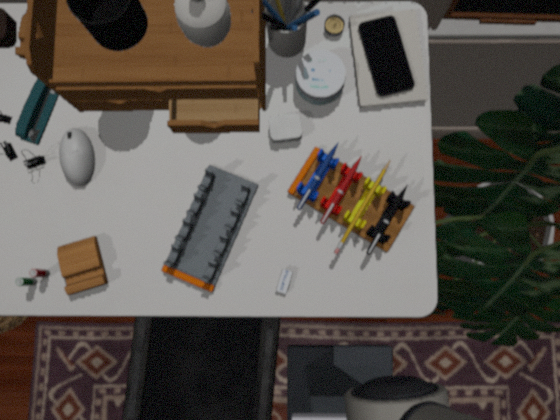

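View pics/scene0.png

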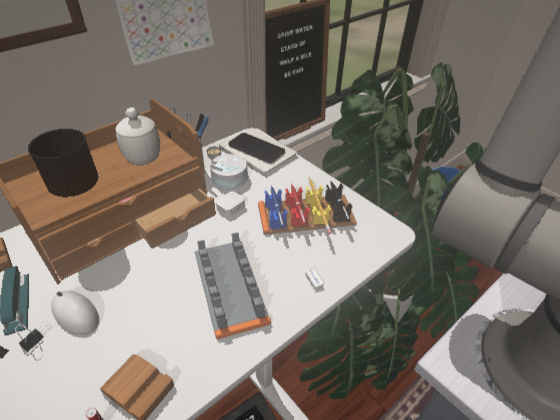

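Top view: wooden rest centred near (350,200) with its orange end at the upper left. From that end the order is blue, red, yellow, black. The grey rest is near (210,228), with its orange end at the bottom (190,277). I'll enlarge both.

Run:
```python
import cv2
im=cv2.imread("pics/top0.png")
for n,(x,y,w,h) in dict(w=(280,135,140,130),g=(155,155,110,140)).items():
    s=5 if n=="w" else 4
    s=4 if n=="g" else 4.5
    c=cv2.resize(im[y:y+h,x:x+w],None,fx=s,fy=s,interpolation=cv2.INTER_CUBIC)
    c=cv2.convertScaleAbs(c,alpha=1.4,beta=15)
    for k in range(0,w,20): cv2.line(c,(int(k*s),0),(int(k*s),6),(0,255,0),1);cv2.putText(c,str(x+k),(int(k*s),18),0,.4,(0,0,255))
    for k in range(0,h,20): cv2.line(c,(0,int(k*s)),(6,int(k*s)),(0,255,0),1);cv2.putText(c,str(y+k),(8,int(k*s)+4),0,.4,(0,0,255))
    cv2.imwrite(f"pics/c{n}.png",c); print(c.shape)
```

```text
(585, 630, 3)
(560, 440, 3)
```

View pics/cw.png

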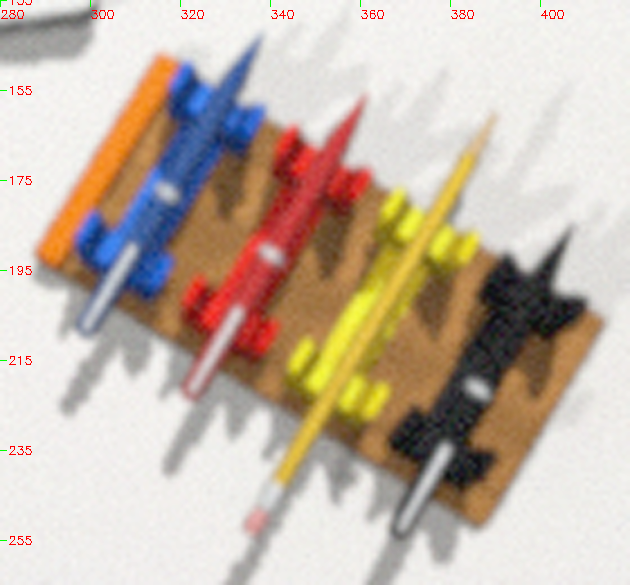

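View pics/cg.png

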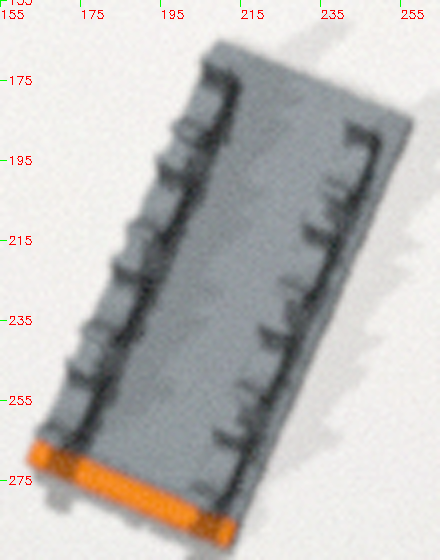

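Crops: the wooden plate corners are about (288,193), (315.5,147), (414,206), (387,252). The grey corners are about (209.5,165), (258,185), (162.5,270.5), (213,292.5). The pens lie along their saddles, with tips at the upper right.

```bash
cat > h.py <<'E'
import numpy as np, cv2
from scipy.spatial.transform import Rotation as R
from scipy.optimize import least_squares
from plant import *
def ray(n,uv,z):
    c=get_calibration(n); M=R.from_euler('xyz',c['attitude']).as_matrix()
    d=M@np.linalg.inv(c['mtx'])@np.array([*uv,1]); p=np.array(c['position'])
    return p+d*(z-p[2])/d[2]
def proj(n,P):
    c=get_calibration(n); M=R.from_euler('xyz',c['attitude']).as_matrix()
    q=(np.atleast_2d(P)-c['position'])@M@np.array(c['mtx']).T
    return q[:,:2]/q[:,2:]
def fit(local,world):
    f=lambda v:((np.array(local)@np.array([[np.cos(v[2]),np.sin(v[2])],[-np.sin(v[2]),np.cos(v[2])]])+v[:2])-world).ravel()
    best=min((least_squares(f,[*np.mean(world,0),a]) for a in(0,1.5,3,-1.5)),key=lambda r:r.cost)
    return best.x,best.fun
E
python3 - <<'E'
from h import *
np.set_printoptions(precision=1,suppress=True)
# local corners: +x orange end
W=[((288.2,193.2),14),((315.5,147.2),14),((414.4,206.1),8),((386.7,252.3),8)]
G=[((162.5,270.5),14),((213,292.5),14),((258.2,185),8),((209.5,165),8)]
for n,C in(("wood",W),("grey",G)):
    P=np.array([ray("top",*c)[:2] for c in C])
    print(n,P.tolist())
    for s in(1,-1):
        L=[(106,s*50),(106,-s*50),(-106,-s*50),(-106,s*50)]
        v,e=fit(L,P); print(s,v,np.degrees(v[2]),e)
        if abs(e).max()<20:
            for x in(72,24,-24,-72): print(x,v[:2]+x*np.array([np.cos(v[2]),np.sin(v[2])]))
for n,a,b in(("blue",(337.8,143.4),(299.3,207.9)),("red",(361.1,156.6),(322.2,222.8)),("yellow",(389.6,161),(335.6,252.3)),("black",(407.1,185.7),(368.9,253.2))):
    A,B=ray("top",a,42)[:2],ray("top",b,42)[:2]; d=A-B
    print(n,(A+B)/2,np.linalg.norm(d),np.degrees(np.arctan2(d[1],d[0])))
E
```

```text
wood [[539.341920472631, 166.20911773225367], [624.7383684271932, 116.51384383308667], [516.8583397921027, -61.67285431405125], [433.3911882337002, -9.801545692950015]]
1 [528.6  52.8   1. ] 58.89763088652634 [ 1.2  3.2  1.4  1.2 -0.2 -2.1 -2.4 -2.3]
72 [565.8 114.5]
24 [541.   73.4]
-24 [516.2  32.3]
-72 [491.4  -8.8]
-1 [528.6  52.8   1. ] 58.85455192316427 [ 86.9 -48.5 -84.1  52.9 -85.9  49.6  83.2 -54. ]
grey [[399.90709947912836, 389.0633062636652], [361.5778999593499, 298.32652488730275], [555.5983168612643, 221.04600870476798], [592.972744586601, 310.9781910293666]]
1 [477.5 304.9  -3.5] -201.62173878116187 [-39.4 -91.6  35.8  92.1  38.9  91.2 -35.3 -91.7]
-1 [477.5 304.9   2.8] 157.97389460553327 [-1.9  1.9 -1.1 -0.1  1.4 -2.3  1.6  0.5]
72 [410.8 331.9]
24 [455.3 313.9]
-24 [499.8 295.9]
-72 [544.3 277.9]
blue [566.1 112.4] 134.26883703257883 -30.553228950457036
red [541.   72.1] 136.62400222614187 -30.50126530700841
yellow [511.5  35.8] 187.60124399958735 -30.989481872138395
black [488.6  -7.5] 136.63906722115672 -30.269361429957595
```

Run:
```python
import cv2,numpy as np
S=cv2.imread("pics/scene0.png");T=cv2.imread("pics/top0.png")
def crop(im,x,y,w,h,s,st):
    c=cv2.convertScaleAbs(cv2.resize(im[y:y+h,x:x+w],None,fx=s,fy=s,interpolation=cv2.INTER_CUBIC),alpha=1.4,beta=15)
    for k in range(0,w,st): cv2.putText(c,str(x+k),(int(k*s),10),0,.35,(0,0,255));cv2.line(c,(int(k*s),12),(int(k*s),16),(0,255,0))
    for k in range(0,h,st): cv2.putText(c,str(y+k),(0,int(k*s)+4),0,.35,(0,0,255))
    return c
def cat(a,b):
    h=max(a.shape[0],b.shape[0]); return np.hstack([cv2.copyMakeBorder(i,0,h-i.shape[0],0,6,0) for i in(a,b)])
cv2.imwrite("pics/plant.png",cat(crop(S,280,60,200,310,1.9,20),crop(T,420,50,140,300,1.9,20)))
cv2.imwrite("pics/drawer.png",cat(crop(S,120,150,240,110,2,20),crop(T,150,60,150,90,2,20)))
c=crop(S,120,180,250,90,3.2,20); d=crop(T,150,60,150,90,3.2,20)
d=cv2.copyMakeBorder(d,0,0,0,c.shape[1]-d.shape[1],0)
cv2.imwrite("pics/drawer.png",np.vstack([c,d]));print(np.vstack([c,d]).shape)
```

```text
(576, 800, 3)
```

View pics/plant.png

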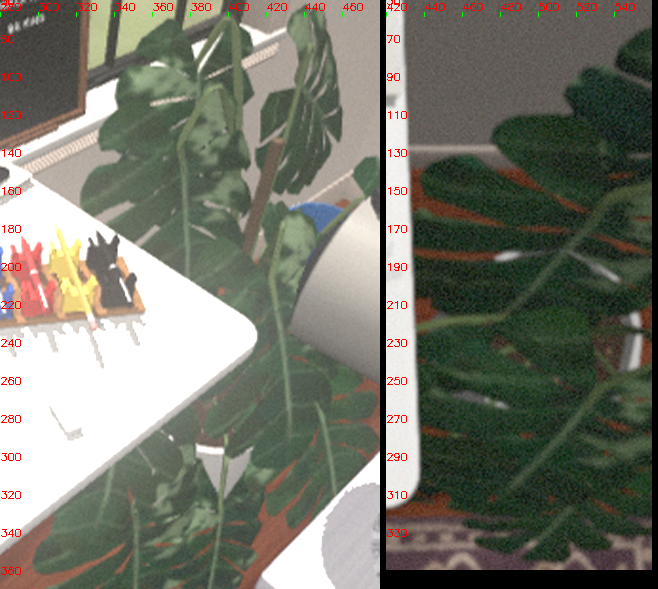

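View pics/drawer.png

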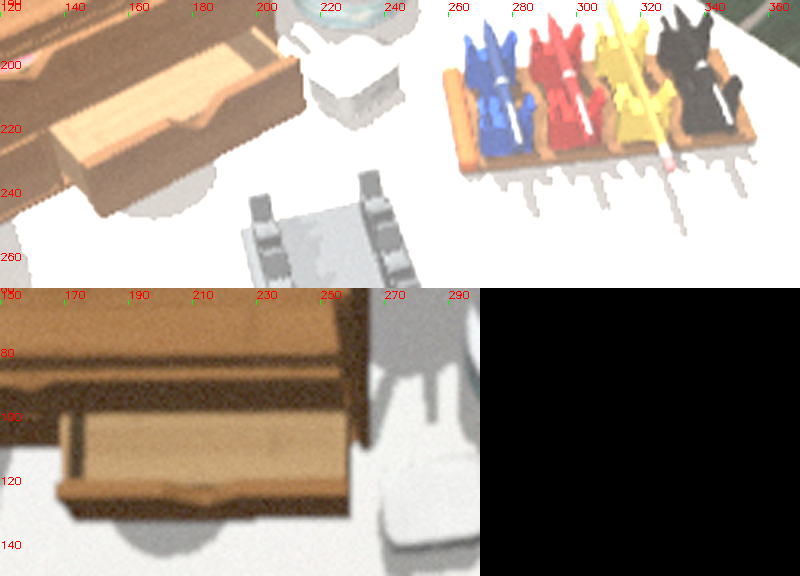

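Drawer front: top right corner is at scene (214,199) / top (258,122), bottom right corner at scene (215,212) / top (259,131). The plant leaves stand to the right of the desk at unknown height, so I'll triangulate.

```bash
cat >> h.py <<'E'
def tri(a,b):
    f=lambda P:np.r_[proj("scene",P)[0]-a,proj("top",P)[0]-b]
    r=least_squares(f,[550,200,50.]); return r.x,r.fun
E
python3 - <<'E'
from h import *
np.set_printoptions(precision=1,suppress=True)
for a,b in(((214,198.8),(258.4,122.2)),((215.3,211.9),(259.4,131.3)),((136,221),(168,122.5)),((152,247),(173,131.5)),
  ((338,203.5),(407.1,185.7))): print(*tri(a,b))
c=np.array(get_calibration("scene")["position"])
for uv in((400,65),(330,160),(440,70),(380,120)):
    for z in(500,300,200,100,0,-200,-400):
        P=ray("scene",uv,z); print(uv,P,proj("top",P)[0])
E
```

```text
[657.9 217.8  55.5] [-0.6 -0.2  0.4  0.4]
[653.3 219.3  19.9] [ 0.2  0.  -0.1 -0.1]
[657.3 380.   82.4] [ 7.3  2.2 -5.  -4.4]
[654.1 378.3  15.1] [-0.3 -0.1  0.2  0.2]
[558.4 -68.6 -50.8] [-6.4 -0.9  3.   3.8]
(400, 65) [246.7 255.8 500. ] [165.3 452.1]
(400, 65) [ 510.4 -167.4  300. ] [557.1 175. ]
(400, 65) [ 642.2 -379.1  200. ] [662.  100.8]
(400, 65) [ 774.1 -590.7  100. ] [738.7  46.5]
(400, 65) [ 906.  -802.4    0. ] [797.3   5.1]
(400, 65) [ 1169.7 -1225.7  -200. ] [880.9 -54. ]
(400, 65) [ 1433.4 -1648.9  -400. ] [937.6 -94.1]
(330, 160) [188.3 403.  500. ] [-28.6 530.8]
(330, 160) [371.1 183.4 300. ] [270.9 288.6]
(330, 160) [462.5  73.7 200. ] [351.8 223.2]
(330, 160) [553.9 -36.1 100. ] [411.3 175.1]
(330, 160) [ 645.3 -145.8    0. ] [456.8 138.3]
(330, 160) [ 828.2 -365.4 -200. ] [521.9  85.6]
(330, 160) [1011.  -584.9 -400. ] [566.2  49.8]
(440, 70) [219.  237.8 500. ] [187.4 490.1]
(440, 70) [ 444.4 -210.6  300. ] [596.8 228.4]
(440, 70) [ 557.1 -434.7  200. ] [707.1 157.9]
(440, 70) [ 669.9 -658.9  100. ] [788.1 106.1]
(440, 70) [ 782.6 -883.     0. ] [850.   66.6]
(440, 70) [ 1008.  -1331.4  -200. ] [938.4  10. ]
(440, 70) [ 1233.4 -1779.7  -400. ] [998.6 -28.4]
(380, 120) [199. 342. 500.] [ 51.3 516.6]
(380, 120) [396.7  38.1 300. ] [391.7 267.5]
(380, 120) [ 495.6 -113.9  200. ] [483.6 200.2]
(380, 120) [ 594.4 -265.9  100. ] [551.1 150.9]
(380, 120) [ 693.3 -417.9    0. ] [602.8 113.1]
(380, 120) [ 891.  -721.8 -200. ] [676.6  59. ]
(380, 120) [ 1088.7 -1025.8  -400. ] [726.9  22.3]
```

The drawer top is at about z=55 mm, below the gripper body, which stays at 94 mm or higher. I'll skirt the plant at small radius and high up. Planning the approach to blue.

```bash
cat >> h.py <<'E'
WY,GY=149.2,68.0   # tool yaw at wood / grey
W=dict(blue=(566,113.5),red=(541,72.8),yellow=(513.9,34),black=(490,-8.2))
G=dict(black=(410.8,331.9),yellow=(455.3,313.9),red=(499.8,295.9),blue=(544.3,277.9))
def pose():
    o=get_obs(); return [*o['tool_pos'],np.degrees(o['tcp_rot'][2])]
def plan(wps,start=None):
    """wps: (x,y,z,yaw,rows,gripper); prints calls of 5 rows"""
    p=np.array(start or pose(),float); g,D,T=[],[],[]
    for x,y,z,yaw,n,grip in wps:
        t=np.array([x,y,z,yaw],float)
        dy=(t[3]-p[3]+180)%360-180; t[3]=p[3]+dy
        for k in range(n,0,-1):
            s=(t-p)/k; a=np.radians(p[3]); c,q=np.cos(a),np.sin(a)
            d=np.clip(np.round(np.array([c*s[0]+q*s[1],q*s[0]-c*s[1],-s[2]])/25,2),-1,1)
            w=float(np.clip(np.round(-s[3]/5,2),-1,1))
            p[:3]+=25*np.array([c*d[0]+q*d[1],q*d[0]-c*d[1],-d[2]]); p[3]-=5*w
            g.append(grip);D.append([float(v)+0 for v in d]);T.append(w)
    while len(g)%5: g.append(g[-1]);D.append([0,0,0]);T.append(0)
    for i in range(0,len(g),5): print(g[i:i+5],D[i:i+5],T[i:i+5])
    print("end",p.round(1))
E
python3 - <<'E'
from h import *
print(pose())
plan([(200,-400,270,39,6,60),(330,-215,270,89,10,60),(400,0,240,137,10,38),(566,113.5,100,149.2,9,38)])
E
```

```text
[np.float64(127.26386699738553), np.float64(-508.9793364327878), np.float64(226.14361159824634), np.float64(14.028862007609359)]
[60, 60, 60, 60, 60] [[0.65, -0.59, -0.29], [0.69, -0.54, -0.29], [0.72, -0.49, -0.29], [0.76, -0.43, -0.29], [0.79, -0.38, -0.3]] [-0.83, -0.83, -0.83, -0.83, -0.84]
[60, 60, 60, 60, 60] [[0.81, -0.32, -0.29], [0.87, -0.25, 0.0], [0.89, -0.17, 0.0], [0.9, -0.09, 0.0], [0.9, -0.01, 0.0]] [-0.83, -1.0, -1.0, -1.0, -1.0]
[60, 60, 60, 60, 60] [[0.9, 0.06, 0.0], [0.89, 0.14, 0.0], [0.88, 0.22, 0.0], [0.85, 0.3, 0.0], [0.83, 0.37, 0.0]] [-1.0, -1.0, -1.0, -1.0, -1.0]
[60, 38, 38, 38, 38] [[0.79, 0.43, 0.0], [0.87, 0.27, 0.12], [0.84, 0.34, 0.12], [0.81, 0.4, 0.12], [0.77, 0.47, 0.12]] [-1.0, -0.96, -0.96, -0.96, -0.96]
[38, 38, 38, 38, 38] [[0.73, 0.53, 0.12], [0.68, 0.59, 0.12], [0.63, 0.65, 0.12], [0.57, 0.7, 0.12], [0.51, 0.75, 0.12]] [-0.96, -0.96, -0.96, -0.96, -0.96]
[38, 38, 38, 38, 38] [[0.45, 0.79, 0.12], [-0.19, 0.87, 0.62], [-0.22, 0.87, 0.62], [-0.24, 0.86, 0.62], [-0.26, 0.86, 0.62]] [-0.96, -0.27, -0.27, -0.27, -0.27]
[38, 38, 38, 38, 38] [[-0.27, 0.85, 0.62], [-0.3, 0.84, 0.62], [-0.31, 0.84, 0.63], [-0.33, 0.83, 0.62], [-0.36, 0.81, 0.63]] [-0.27, -0.27, -0.27, -0.28, -0.27]
end [566.  113.4  99.9 149.2]
```

Call:
arm_command(gripper=[60, 60, 60, 60, 60], dp=[[0.65, -0.59, -0.29], [0.69, -0.54, -0.29], [0.72, -0.49, -0.29], [0.76, -0.43, -0.29], [0.79, -0.38, -0.3]], twist=[-0.83, -0.83, -0.83, -0.83, -0.84])

```text
time: 0.72
tool_pos: [188.3, -417.5, 263.1]
tcp_rot: [-3.141, -0.0, 0.61]
contact_force: [0.1, 1.1, 0.4]
grip_width: 59.9
finger_force: 0.0
```

Call:
arm_command(gripper=[60, 60, 60, 60, 60], dp=[[0.81, -0.32, -0.29], [0.87, -0.25, 0.0], [0.89, -0.17, 0.0], [0.9, -0.09, 0.0], [0.9, -0.01, 0.0]], twist=[-0.83, -1.0, -1.0, -1.0, -1.0])

```text
time: 1.35
tool_pos: [252.7, -325.4, 270.5]
tcp_rot: [-3.141, -0.0, 1.033]
contact_force: [0.4, -0.7, 0.6]
grip_width: 60.4
finger_force: 0.0
```

Call:
arm_command(gripper=[60, 60, 60, 60, 60], dp=[[0.9, 0.06, 0.0], [0.89, 0.14, 0.0], [0.88, 0.22, 0.0], [0.85, 0.3, 0.0], [0.83, 0.37, 0.0]], twist=[-1.0, -1.0, -1.0, -1.0, -1.0])

```text
time: 1.98
tool_pos: [317.5, -232.9, 270.5]
tcp_rot: [-3.142, -0.0, 1.47]
contact_force: [0.1, 0.7, -0.9]
grip_width: 59.7
finger_force: 0.0
```

Call:
arm_command(gripper=[60, 38, 38, 38, 38], dp=[[0.79, 0.43, 0.0], [0.87, 0.27, 0.12], [0.84, 0.34, 0.12], [0.81, 0.4, 0.12], [0.77, 0.47, 0.12]], twist=[-1.0, -0.96, -0.96, -0.96, -0.96])

```text
time: 2.6
tool_pos: [358.0, -128.2, 258.4]
tcp_rot: [-3.141, -0.0, 1.892]
contact_force: [0.4, 0.1, -0.4]
grip_width: 38.2
finger_force: 0.0
```

Call:
arm_command(gripper=[38, 38, 38, 38, 38], dp=[[0.73, 0.53, 0.12], [0.68, 0.59, 0.12], [0.63, 0.65, 0.12], [0.57, 0.7, 0.12], [0.51, 0.75, 0.12]], twist=[-0.96, -0.96, -0.96, -0.96, -0.96])

```text
time: 3.22
tool_pos: [393.1, -20.9, 243.4]
tcp_rot: [-3.141, -0.0, 2.311]
contact_force: [-0.2, 0.2, 0.0]
grip_width: 38.1
finger_force: 0.0
```

Call:
arm_command(gripper=[38, 38, 38, 38, 38], dp=[[0.45, 0.79, 0.12], [-0.19, 0.87, 0.62], [-0.22, 0.87, 0.62], [-0.24, 0.86, 0.62], [-0.26, 0.86, 0.62]], twist=[-0.96, -0.27, -0.27, -0.27, -0.27])

```text
time: 3.85
tool_pos: [474.5, 50.8, 177.9]
tcp_rot: [-3.141, -0.0, 2.487]
contact_force: [-0.2, -0.3, -0.0]
grip_width: 38.0
finger_force: 0.0
```

Call:
arm_command(gripper=[38, 38, 38, 38, 38], dp=[[-0.27, 0.85, 0.62], [-0.3, 0.84, 0.62], [-0.31, 0.84, 0.63], [-0.33, 0.83, 0.62], [-0.36, 0.81, 0.63]], twist=[-0.27, -0.27, -0.27, -0.28, -0.27])

```text
time: 4.47
tool_pos: [566.3, 113.8, 99.8]
tcp_rot: [-3.141, -0.0, 2.606]
contact_force: [0.0, -0.4, 0.3]
grip_width: 38.1
finger_force: 0.0
```

Run:
```python
from h import *
im=capture("scene")[:,:,::-1]
t=capture("top")[:,:,::-1]
f=lambda c:cv2.convertScaleAbs(cv2.resize(c,None,fx=3,fy=3,interpolation=cv2.INTER_CUBIC),alpha=1.3,beta=10)
a=f(im[130:270,225:365]); b=f(t[130:270,280:400]); cv2.imwrite("pics/a1.png",np.hstack([a,b]))
plan([(566,113.5,60,149.2,2,38),(566,113.5,28,149.2,2,38),(566,113.5,28,149.2,1,38)])
```

```text
[38, 38, 38, 38, 38] [[-0.01, -0.01, 0.77], [0.0, -0.01, 0.77], [0.0, 0.0, 0.64], [0.0, 0.0, 0.64], [0.0, 0.0, 0.0]] [0.01, 0.01, 0.0, 0.0, 0.0]
end [565.9 113.6  28.  149.2]
```

View pics/a1.png

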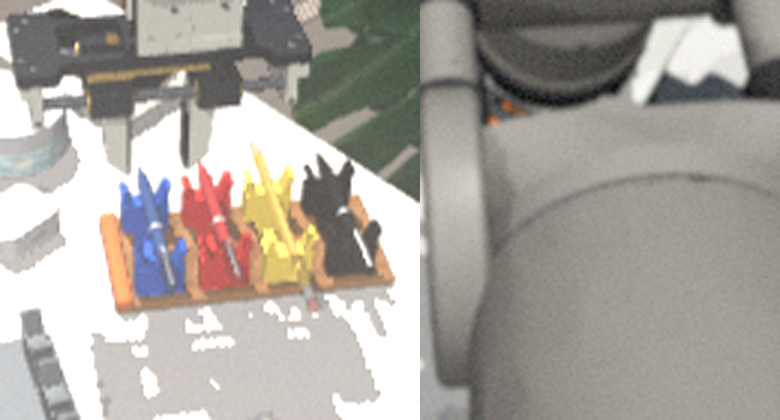

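The fingers, tips at about scene (263,185) and (289,185), straddle the blue pen's centre, so I'll descend and grip.

Call:
arm_command(gripper=[38, 38, 38, 38, 38], dp=[[-0.01, -0.01, 0.77], [0.0, -0.01, 0.77], [0.0, 0.0, 0.64], [0.0, 0.0, 0.64], [0.0, 0.0, 0.0]], twist=[0, 0, 0, 0, 0])

```text
time: 5.2
tool_pos: [565.1, 112.3, 28.8]
tcp_rot: [-3.14, -0.002, 2.604]
contact_force: [-0.1, 0.1, -0.4]
grip_width: 38.1
finger_force: 0.0
```

Call:
arm_command(gripper=[5, 5, 5, 5, 5], dp=[[0, 0, 0], [0, 0, 0], [0, 0, 0], [0, 0, 0], [0, 0, 0]], twist=[0, 0, 0, 0, 0])

```text
time: 5.82
tool_pos: [566.3, 112.5, 30.4]
tcp_rot: [3.141, 0.001, 2.604]
contact_force: [0.3, 0.2, 4.1]
grip_width: 10.1
finger_force: 30.0
```

Run:
```python
from h import *
print(np.round(pose(),1), get_obs()['contact_force'])
plan([(566,113,100,149.2,5,5),(556,190,110,110,8,5),(544.3,277.9,100,68,9,5),(544.3,277.9,60,68,3,5),(544.3,277.9,60,68,0,5)])
```

```text
[566.3 112.5  30.4 149.2] [0.30011802 0.24884625 4.13292436]
[5, 5, 5, 5, 5] [[0.0, 0.0, -0.56], [0.0, 0.0, -0.56], [0.01, 0.0, -0.56], [0.0, 0.01, -0.55], [0.01, 0.0, -0.56]] [-0.0, -0.0, -0.0, -0.0, -0.0]
[5, 5, 5, 5, 5] [[0.24, 0.31, -0.05], [0.27, 0.28, -0.05], [0.29, 0.26, -0.05], [0.31, 0.23, -0.05], [0.33, 0.21, -0.05]] [0.98, 0.98, 0.98, 0.98, 0.98]
[5, 5, 5, 5, 5] [[0.34, 0.18, -0.05], [0.36, 0.15, -0.05], [0.37, 0.12, -0.05], [0.38, 0.08, 0.04], [0.39, 0.05, 0.05]] [0.98, 0.98, 0.98, 0.93, 0.93]
[5, 5, 5, 5, 5] [[0.39, 0.02, 0.04], [0.39, -0.01, 0.05], [0.39, -0.04, 0.04], [0.39, -0.07, 0.05], [0.38, -0.11, 0.04]] [0.93, 0.93, 0.94, 0.93, 0.94]
[5, 5, 5, 5, 5] [[0.37, -0.14, 0.05], [0.37, -0.16, 0.04], [0.0, 0.0, 0.53], [0.0, 0.0, 0.54], [-0.01, 0.0, 0.53]] [0.93, 0.94, -0.0, -0.0, -0.0]
end [544.4 277.8  60.1  68. ]
```

Call:
arm_command(gripper=[5, 5, 5, 5, 5], dp=[[0.0, 0.0, -0.56], [0.0, 0.0, -0.56], [0.01, 0.0, -0.56], [0.0, 0.01, -0.55], [0.01, 0.0, -0.56]], twist=[0, 0, 0, 0, 0])

```text
time: 6.45
tool_pos: [565.7, 113.0, 100.8]
tcp_rot: [3.141, 0.0, 2.604]
contact_force: [-0.7, 0.2, 0.3]
grip_width: 10.2
finger_force: 30.0
```

Run:
```python
from h import *
print(np.round(pose(),1), get_obs()['contact_force'], get_obs()['grip_width'])
im=capture("scene")[:,:,::-1]
f=lambda c:cv2.convertScaleAbs(cv2.resize(c,None,fx=3,fy=3,interpolation=cv2.INTER_CUBIC),alpha=1.3,beta=10)
cv2.imwrite("pics/a2.png",f(im[130:270,225:365]))
```

```text
[565.7 113.  100.8 149.2] [-0.74689916  0.16197311  0.26006471] 10.242531533106998
```

View pics/a2.png

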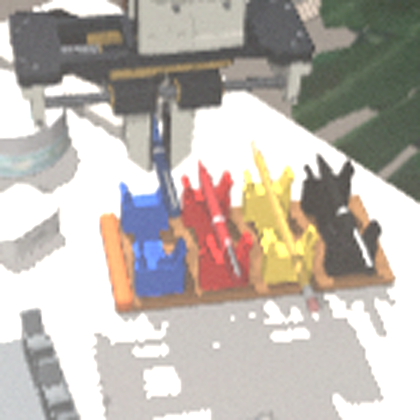

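The blue pen is held level, with scene (280,190) under the fingers. Carrying it over.

Call:
arm_command(gripper=[5, 5, 5, 5, 5], dp=[[0.24, 0.31, -0.05], [0.27, 0.28, -0.05], [0.29, 0.26, -0.05], [0.31, 0.23, -0.05], [0.33, 0.21, -0.05]], twist=[0.98, 0.98, 0.98, 0.98, 0.98])

```text
time: 7.12
tool_pos: [559.2, 161.5, 106.1]
tcp_rot: [-3.141, -0.0, 2.173]
contact_force: [0.2, 0.1, -0.4]
grip_width: 10.3
finger_force: 30.0
```

Call:
arm_command(gripper=[5, 5, 5, 5, 5], dp=[[0.34, 0.18, -0.05], [0.36, 0.15, -0.05], [0.37, 0.12, -0.05], [0.38, 0.08, 0.04], [0.39, 0.05, 0.05]], twist=[0.98, 0.98, 0.98, 0.93, 0.93])

```text
time: 7.75
tool_pos: [552.9, 209.7, 107.5]
tcp_rot: [-3.141, 0.0, 1.754]
contact_force: [-0.0, -0.4, -0.1]
grip_width: 10.4
finger_force: 30.0
```

Call:
arm_command(gripper=[5, 5, 5, 5, 5], dp=[[0.39, 0.02, 0.04], [0.39, -0.01, 0.05], [0.39, -0.04, 0.04], [0.39, -0.07, 0.05], [0.38, -0.11, 0.04]], twist=[0.93, 0.93, 0.94, 0.93, 0.94])

```text
time: 8.38
tool_pos: [546.5, 258.4, 101.9]
tcp_rot: [-3.141, 0.0, 1.347]
contact_force: [0.2, 0.4, -0.8]
grip_width: 10.0
finger_force: 30.0
```

Call:
arm_command(gripper=[5, 5, 5, 5, 5], dp=[[0.37, -0.14, 0.05], [0.37, -0.16, 0.04], [0.0, 0.0, 0.53], [0.0, 0.0, 0.54], [-0.01, 0.0, 0.53]], twist=[0.93, 0.94, 0, 0, 0])

```text
time: 9.0
tool_pos: [543.8, 277.1, 58.2]
tcp_rot: [-3.141, 0.001, 1.187]
contact_force: [0.6, -0.1, -0.2]
grip_width: 10.0
finger_force: 30.0
```

Run:
```python
from h import *
print(np.round(pose(),1), get_obs()['contact_force'], get_obs()['grip_width'])
im=capture("scene")[:,:,::-1]; t=capture("top")[:,:,::-1]
f=lambda c,s:cv2.convertScaleAbs(cv2.resize(c,None,fx=s,fy=s,interpolation=cv2.INTER_CUBIC),alpha=1.3,beta=10)
cv2.imwrite("pics/a3.png",np.hstack([f(im[190:340,180:290],3.8),f(t[150:300,155:265],3.8)])[:,:800])
plan([(544.3,277.9,31,68,5,5)])
```

```text
[543.8 277.1  58.2  68. ] [ 0.56922578 -0.0763106  -0.21845768] 9.993362100648937
[5, 5, 5, 5, 5] [[0.01, 0.01, 0.21], [0.01, 0.01, 0.21], [0.01, 0.01, 0.21], [0.02, 0.0, 0.21], [0.01, 0.01, 0.21]] [-0.0, -0.0, -0.0, -0.0, -0.0]
end [544.4 277.8  31.1  68. ]
```

View pics/a3.png

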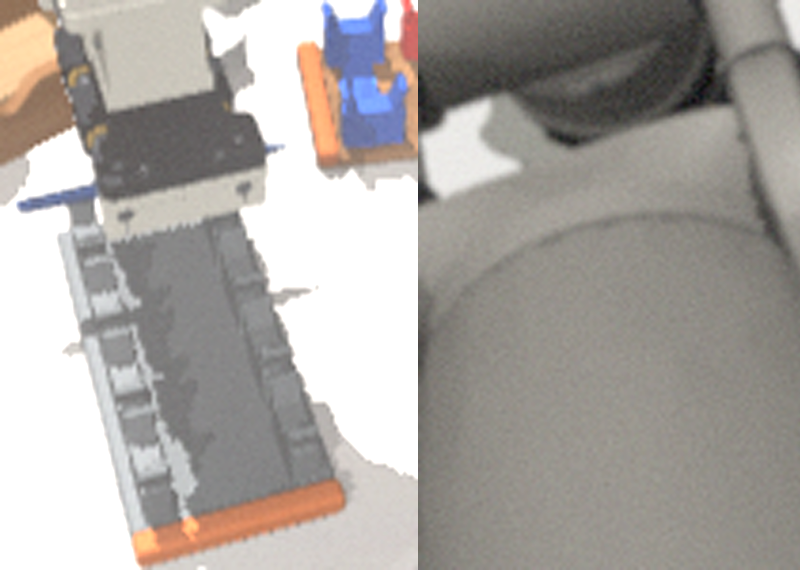

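The blue pen hangs over the far end of the grey rest, its left end at scene (185,244). Lowering in two steps and watching the force.

Call:
arm_command(gripper=[5, 5, 5, 5, 5], dp=[[0.01, 0.01, 0.21], [0.01, 0.01, 0.21], [0.01, 0.01, 0.21], [0.02, 0.0, 0.21], [0.01, 0.01, 0.21]], twist=[0, 0, 0, 0, 0])

```text
time: 9.72
tool_pos: [545.6, 278.8, 33.1]
tcp_rot: [3.141, 0.0, 1.187]
contact_force: [-0.8, -0.2, -0.3]
grip_width: 10.0
finger_force: 30.0
```

Run:
```python
from h import *
o=get_obs();print(np.round(pose(),1), o['contact_force'],o['moment'], o['grip_width'])
im=capture("scene")[:,:,::-1]
f=lambda c,s:cv2.convertScaleAbs(cv2.resize(c,None,fx=s,fy=s,interpolation=cv2.INTER_CUBIC),alpha=1.3,beta=10)
cv2.imwrite("pics/a4.png",f(im[200:290,170:280],5))
```

```text
[545.6 278.8  33.1  68. ] [-0.80392832 -0.23065607 -0.3149132 ] [-0.05100842 -0.09708036  0.02431999] 9.957721289891083
```

View pics/a4.png

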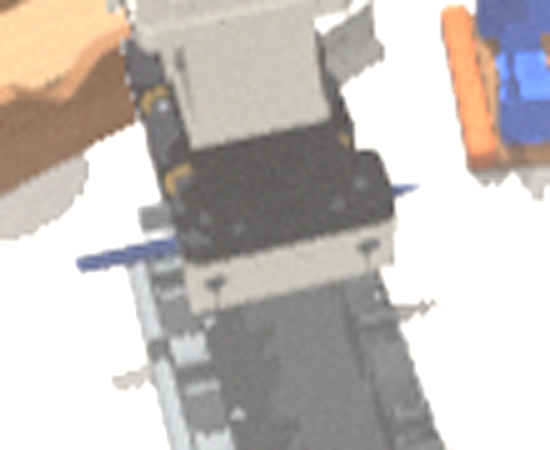

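The pen sits between the walls of the last notch (crop (150,250)) and there is no contact force yet. Lowering about 2 mm, opening, then retreating upward.

Call:
arm_command(gripper=[5, 5, 36, 36, 36], dp=[[0, 0, 0.1], [0, 0, 0], [0, 0, 0], [0, 0, 0], [0, 0, 0]], twist=[0, 0, 0, 0, 0])

```text
time: 10.4
tool_pos: [545.7, 278.7, 31.1]
tcp_rot: [3.141, -0.0, 1.186]
contact_force: [-0.5, -0.4, -0.2]
grip_width: 34.0
finger_force: 0.0
```

Call:
arm_command(gripper=[36, 36, 36, 36, 36], dp=[[0, 0, -0.3], [0, 0, -0.6], [0, 0, -0.6], [0, 0, -0.6], [0, 0, -0.6]], twist=[0, 0, 0, 0, 0])

```text
time: 11.02
tool_pos: [545.7, 278.8, 99.9]
tcp_rot: [3.141, -0.0, 1.186]
contact_force: [-0.4, -0.3, -0.6]
grip_width: 35.9
finger_force: 0.0
```

Run:
```python
from h import *
print(np.round(pose(),1))
plan([(540,180,105,110,9,38),(541,72.8,100,149.2,9,38),(541,72.8,100,149.2,2,38)])
```

```text
[545.7 278.8  99.9  68. ]
[38, 38, 38, 38, 38] [[-0.42, 0.14, -0.02], [-0.43, 0.11, -0.02], [-0.43, 0.07, -0.02], [-0.44, 0.04, -0.02], [-0.44, 0.0, -0.02]] [-0.93, -0.93, -0.93, -0.94, -0.93]
[38, 38, 38, 38, 38] [[-0.44, -0.04, -0.03], [-0.43, -0.07, -0.02], [-0.43, -0.1, -0.03], [-0.41, -0.14, -0.02], [-0.45, -0.16, 0.02]] [-0.94, -0.93, -0.94, -0.93, -0.87]
[38, 38, 38, 38, 38] [[-0.44, -0.19, 0.02], [-0.42, -0.23, 0.02], [-0.4, -0.26, 0.02], [-0.38, -0.28, 0.02], [-0.36, -0.31, 0.02]] [-0.87, -0.87, -0.87, -0.87, -0.87]
[38, 38, 38, 38, 38] [[-0.33, -0.34, 0.03], [-0.31, -0.37, 0.02], [-0.28, -0.38, 0.03], [0.0, 0.0, 0.0], [0.0, 0.0, 0.0]] [-0.87, -0.88, -0.87, -0.0, -0.0]
end [541.1  72.8  99.9 149.2]
```

Moving to above red, then I'll check the placed blue pen from the top camera.

Call:
arm_command(gripper=[38, 38, 38, 38, 38], dp=[[-0.42, 0.14, -0.02], [-0.43, 0.11, -0.02], [-0.43, 0.07, -0.02], [-0.44, 0.04, -0.02], [-0.44, 0.0, -0.02]], twist=[-0.93, -0.93, -0.93, -0.94, -0.93])

```text
time: 11.65
tool_pos: [542.5, 223.4, 101.7]
tcp_rot: [3.141, -0.0, 1.596]
contact_force: [-0.3, 0.7, -0.1]
grip_width: 38.1
finger_force: 0.0
```

Call:
arm_command(gripper=[38, 38, 38, 38, 38], dp=[[-0.44, -0.04, -0.03], [-0.43, -0.07, -0.02], [-0.43, -0.1, -0.03], [-0.41, -0.14, -0.02], [-0.45, -0.16, 0.02]], twist=[-0.94, -0.93, -0.94, -0.93, -0.87])

```text
time: 12.28
tool_pos: [540.1, 167.8, 103.7]
tcp_rot: [3.141, 0.0, 1.998]
contact_force: [0.5, 0.5, 0.6]
grip_width: 38.0
finger_force: 0.0
```

Call:
arm_command(gripper=[38, 38, 38, 38, 38], dp=[[-0.44, -0.19, 0.02], [-0.42, -0.23, 0.02], [-0.4, -0.26, 0.02], [-0.38, -0.28, 0.02], [-0.36, -0.31, 0.02]], twist=[-0.87, -0.87, -0.87, -0.87, -0.87])

```text
time: 12.9
tool_pos: [540.7, 108.1, 101.1]
tcp_rot: [3.141, 0.0, 2.377]
contact_force: [-0.4, 0.2, 0.6]
grip_width: 37.7
finger_force: 0.0
```

Call:
arm_command(gripper=[38, 38, 38, 38, 38], dp=[[-0.33, -0.34, 0.03], [-0.31, -0.37, 0.02], [-0.28, -0.38, 0.03], [0, 0, 0], [0, 0, 0]], twist=[-0.87, -0.88, -0.87, 0, 0])

```text
time: 13.52
tool_pos: [541.1, 73.1, 98.8]
tcp_rot: [3.141, 0.0, 2.602]
contact_force: [-0.3, 0.3, 0.5]
grip_width: 38.2
finger_force: 0.0
```

Run:
```python
from h import *
print(np.round(pose(),1))
im=capture("scene")[:,:,::-1]; t=capture("top")[:,:,::-1]
f=lambda c,s:cv2.convertScaleAbs(cv2.resize(c,None,fx=s,fy=s,interpolation=cv2.INTER_CUBIC),alpha=1.3,beta=10)
a=f(im[140:290,180:340],3); b=f(t[145:295,155:265],3); cv2.imwrite("pics/a5.png",np.hstack([a,b]))
plan([(541,72.8,60,149.2,2,38),(541,72.8,30,149.2,2,38),(541,72.8,30,149.2,1,38)])
```

```text
[541.1  73.1  98.8 149.1]
[38, 38, 38, 38, 38] [[0.0, -0.01, 0.77], [-0.01, -0.01, 0.78], [0.0, 0.0, 0.6], [0.0, 0.0, 0.6], [0.0, 0.0, 0.0]] [-0.0, -0.01, 0.0, 0.0, 0.0]
end [541.   72.7  29.9 149.2]
```

View pics/a5.png

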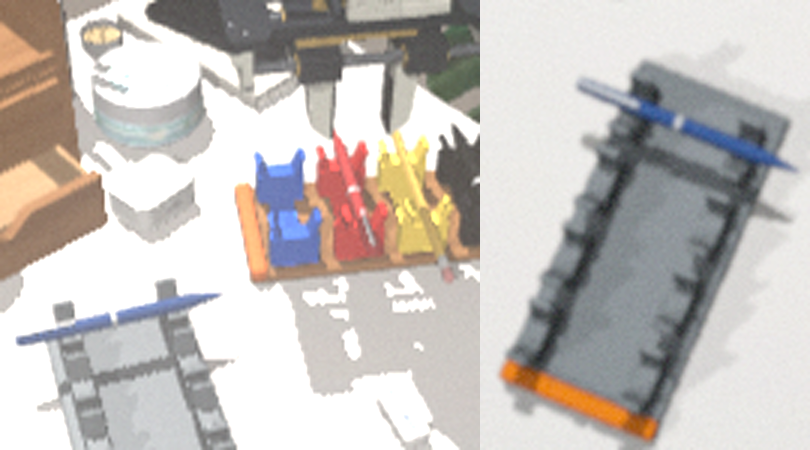

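The blue pen lies in both notches of the far place, tips near top (188,173) and (261,201). The fingers are over red. Continuing the same way.

Call:
arm_command(gripper=[38, 38, 38, 38, 38], dp=[[0, -0.01, 0.77], [-0.01, -0.01, 0.78], [0, 0, 0.6], [0, 0, 0.6], [0, 0, 0]], twist=[0, 0, 0, 0, 0])

```text
time: 14.25
tool_pos: [540.2, 72.3, 28.6]
tcp_rot: [-3.14, -0.002, 2.604]
contact_force: [0.5, -0.4, 0.0]
grip_width: 37.8
finger_force: 0.0
```

Call:
arm_command(gripper=[5, 5, 5, 5, 5], dp=[[0, 0, 0], [0, 0, 0], [0, 0, 0], [0, 0, 0], [0, 0, 0]], twist=[0, 0, 0, 0, 0])

```text
time: 14.88
tool_pos: [541.2, 72.2, 30.1]
tcp_rot: [3.141, 0.001, 2.604]
contact_force: [-0.4, 0.2, 3.5]
grip_width: 10.5
finger_force: 30.0
```

Run:
```python
from h import *
a,b=ray("top",(187.7,173),42)[:2],ray("top",(260.7,201),42)[:2]
print((a+b)/2,np.linalg.norm(a-b),np.degrees(np.arctan2(*(a-b)[::-1])))
o=get_obs();print(np.round(pose(),1),o['grip_width'],o['contact_force'])
x,y=G['red']
plan([(541,72.5,100,149.2,5,5),(525,180,110,110,9,5),(x,y,100,68,9,5),(x,y,58,68,2,5),(x,y,34,68,4,5),(x,y,34,68,1,5)])
```

```text
[545.40783731 278.65554534] 138.7784548362918 68.88191658334343
[541.2  72.2  30.1 149.2] 10.4564145819589 [-0.43345197  0.18547103  3.49684921]
[5, 5, 5, 5, 5] [[0.0, 0.0, -0.56], [0.0, 0.0, -0.56], [0.0, 0.0, -0.56], [0.01, 0.0, -0.56], [0.0, 0.0, -0.55]] [-0.0, -0.0, -0.0, -0.0, -0.01]
[5, 5, 5, 5, 5] [[0.31, 0.37, -0.04], [0.33, 0.35, -0.05], [0.36, 0.32, -0.04], [0.38, 0.3, -0.05], [0.4, 0.27, -0.04]] [0.87, 0.87, 0.87, 0.87, 0.87]
[5, 5, 5, 5, 5] [[0.42, 0.23, -0.05], [0.44, 0.2, -0.04], [0.46, 0.17, -0.05], [0.47, 0.14, -0.04], [0.52, 0.07, 0.04]] [0.87, 0.87, 0.88, 0.87, 0.93]
[5, 5, 5, 5, 5] [[0.53, 0.03, 0.04], [0.53, -0.01, 0.05], [0.52, -0.06, 0.04], [0.52, -0.1, 0.05], [0.51, -0.14, 0.04]] [0.93, 0.93, 0.94, 0.93, 0.94]
[5, 5, 5, 5, 5] [[0.49, -0.18, 0.05], [0.48, -0.23, 0.04], [0.45, -0.26, 0.05], [0.0, 0.0, 0.84], [0.0, 0.0, 0.84]] [0.93, 0.94, 0.93, 0.0, 0.0]
[5, 5, 5, 5, 5] [[0.0, 0.0, 0.24], [0.0, 0.0, 0.24], [0.0, 0.0, 0.24], [0.0, 0.0, 0.24], [0.0, 0.0, 0.0]] [0.0, 0.0, 0.0, 0.0, 0.0]
end [499.8 295.8  33.9  68. ]
```

Call:
arm_command(gripper=[5, 5, 5, 5, 5], dp=[[0, 0, -0.56], [0, 0, -0.56], [0, 0, -0.56], [0.01, 0, -0.56], [0, 0, -0.55]], twist=[0, 0, 0, 0, 0])

```text
time: 15.5
tool_pos: [540.8, 72.4, 100.6]
tcp_rot: [3.141, 0.0, 2.604]
contact_force: [-0.2, 0.5, 0.0]
grip_width: 10.5
finger_force: 30.0
```

Call:
arm_command(gripper=[5, 5, 5, 5, 5], dp=[[0.31, 0.37, -0.04], [0.33, 0.35, -0.05], [0.36, 0.32, -0.04], [0.38, 0.3, -0.05], [0.4, 0.27, -0.04]], twist=[0.87, 0.87, 0.87, 0.87, 0.87])

```text
time: 16.12
tool_pos: [532.0, 132.4, 105.6]
tcp_rot: [3.141, 0.0, 2.221]
contact_force: [-0.5, 0.0, 0.5]
grip_width: 10.0
finger_force: 30.0
```

Call:
arm_command(gripper=[5, 5, 5, 5, 5], dp=[[0.42, 0.23, -0.05], [0.44, 0.2, -0.04], [0.46, 0.17, -0.05], [0.47, 0.14, -0.04], [0.52, 0.07, 0.04]], twist=[0.87, 0.87, 0.88, 0.87, 0.93])

```text
time: 16.75
tool_pos: [522.2, 193.3, 109.1]
tcp_rot: [3.141, 0.0, 1.836]
contact_force: [0.9, -0.1, 0.1]
grip_width: 9.8
finger_force: 30.0
```

Call:
arm_command(gripper=[5, 5, 5, 5, 5], dp=[[0.53, 0.03, 0.04], [0.53, -0.01, 0.05], [0.52, -0.06, 0.04], [0.52, -0.1, 0.05], [0.51, -0.14, 0.04]], twist=[0.93, 0.93, 0.94, 0.93, 0.94])

```text
time: 17.38
tool_pos: [508.1, 257.9, 103.4]
tcp_rot: [3.142, 0.0, 1.428]
contact_force: [0.7, -0.6, 0.8]
grip_width: 10.2
finger_force: 30.0
```

Call:
arm_command(gripper=[5, 5, 5, 5, 5], dp=[[0.49, -0.18, 0.05], [0.48, -0.23, 0.04], [0.45, -0.26, 0.05], [0, 0, 0.84], [0, 0, 0.84]], twist=[0.93, 0.94, 0.93, 0, 0])

```text
time: 18.0
tool_pos: [499.7, 296.2, 57.6]
tcp_rot: [3.141, -0.0, 1.187]
contact_force: [-0.7, 1.2, 0.2]
grip_width: 10.1
finger_force: 30.0
```

Call:
arm_command(gripper=[5, 5, 5, 5, 5], dp=[[0, 0, 0.24], [0, 0, 0.24], [0, 0, 0.24], [0, 0, 0.24], [0, 0, 0]], twist=[0, 0, 0, 0, 0])

```text
time: 18.62
tool_pos: [499.5, 295.7, 33.1]
tcp_rot: [-3.141, 0.001, 1.186]
contact_force: [-0.1, 0.5, -0.9]
grip_width: 10.2
finger_force: 30.0
```

Call:
arm_command(gripper=[5, 5, 34, 34, 34], dp=[[0, 0, 0.1], [0, 0, 0], [0, 0, 0], [0, 0, 0], [0, 0, 0]], twist=[0, 0, 0, 0, 0])

```text
time: 19.25
tool_pos: [499.7, 295.9, 31.0]
tcp_rot: [3.141, -0.0, 1.186]
contact_force: [-0.1, -1.0, -0.2]
grip_width: 32.8
finger_force: 0.0
```

Call:
arm_command(gripper=[34, 34, 34, 34, 34], dp=[[0, 0, -0.3], [0, 0, -0.6], [0, 0, -0.6], [0, 0, -0.6], [0, 0, -0.6]], twist=[0, 0, 0, 0, 0])

```text
time: 19.88
tool_pos: [499.8, 295.9, 99.8]
tcp_rot: [3.141, -0.0, 1.186]
contact_force: [0.6, 0.4, -0.1]
grip_width: 34.4
finger_force: 0.0
```

Run:
```python
from h import *
print(np.round(pose(),1))
x,y=W['yellow']
plan([(505,170,105,110,9,38),(x,y,100,149.2,10,38),(x,y,100,149.2,1,38),(x,y,60,149.2,2,38),(x,y,30,149.2,2,38),(x,y,29,149.2,1,38)])
```

```text
[499.8 295.9  99.8  68. ]
[38, 38, 38, 38, 38] [[-0.51, 0.23, -0.02], [-0.53, 0.19, -0.02], [-0.54, 0.15, -0.02], [-0.55, 0.1, -0.02], [-0.56, 0.06, -0.03]] [-0.93, -0.93, -0.94, -0.93, -0.94]
[38, 38, 38, 38, 38] [[-0.56, 0.01, -0.02], [-0.56, -0.04, -0.03], [-0.55, -0.08, -0.02], [-0.54, -0.13, -0.03], [-0.52, -0.15, 0.02]] [-0.93, -0.94, -0.93, -0.94, -0.78]
[38, 38, 38, 38, 38] [[-0.51, -0.19, 0.02], [-0.5, -0.22, 0.02], [-0.48, -0.26, 0.02], [-0.46, -0.29, 0.02], [-0.44, -0.32, 0.02]] [-0.78, -0.78, -0.79, -0.78, -0.79]
[38, 38, 38, 38, 38] [[-0.42, -0.35, 0.02], [-0.4, -0.38, 0.02], [-0.37, -0.4, 0.02], [-0.34, -0.42, 0.02], [0.0, -0.01, 0.0]] [-0.78, -0.79, -0.78, -0.79, 0.0]
[38, 38, 38, 38, 38] [[0.0, 0.0, 0.8], [0.0, 0.0, 0.8], [0.0, 0.0, 0.6], [0.0, 0.0, 0.6], [0.0, 0.0, 0.04]] [0.0, 0.0, 0.0, 0.0, 0.0]
end [513.7  34.   29.1 149.2]
```

Call:
arm_command(gripper=[38, 38, 38, 38, 38], dp=[[-0.51, 0.23, -0.02], [-0.53, 0.19, -0.02], [-0.54, 0.15, -0.02], [-0.55, 0.1, -0.02], [-0.56, 0.06, -0.03]], twist=[-0.93, -0.93, -0.94, -0.93, -0.94])

```text
time: 20.5
tool_pos: [502.8, 225.4, 101.9]
tcp_rot: [3.141, -0.0, 1.597]
contact_force: [-0.5, 0.1, 1.1]
grip_width: 38.0
finger_force: 0.0
```

Call:
arm_command(gripper=[38, 38, 38, 38, 38], dp=[[-0.56, 0.01, -0.02], [-0.56, -0.04, -0.03], [-0.55, -0.08, -0.02], [-0.54, -0.13, -0.03], [-0.52, -0.15, 0.02]], twist=[-0.93, -0.94, -0.93, -0.94, -0.78])

```text
time: 21.12
tool_pos: [505.9, 156.1, 104.0]
tcp_rot: [3.141, 0.0, 1.991]
contact_force: [1.2, -0.2, 0.5]
grip_width: 38.1
finger_force: 0.0
```

Call:
arm_command(gripper=[38, 38, 38, 38, 38], dp=[[-0.51, -0.19, 0.02], [-0.5, -0.22, 0.02], [-0.48, -0.26, 0.02], [-0.46, -0.29, 0.02], [-0.44, -0.32, 0.02]], twist=[-0.78, -0.78, -0.79, -0.78, -0.79])

```text
time: 21.75
tool_pos: [510.1, 88.1, 101.4]
tcp_rot: [3.141, 0.0, 2.333]
contact_force: [-0.4, 0.2, -0.6]
grip_width: 38.1
finger_force: 0.0
```

Call:
arm_command(gripper=[38, 38, 38, 38, 38], dp=[[-0.42, -0.35, 0.02], [-0.4, -0.38, 0.02], [-0.37, -0.4, 0.02], [-0.34, -0.42, 0.02], [0, -0.01, 0]], twist=[-0.78, -0.79, -0.78, -0.79, 0])

```text
time: 22.38
tool_pos: [513.8, 33.3, 99.3]
tcp_rot: [3.141, 0.001, 2.603]
contact_force: [-0.7, 0.7, 0.3]
grip_width: 38.0
finger_force: 0.0
```

Run:
```python
from h import *
print(np.round(pose(),1))
t=capture("top")
hsv=cv2.cvtColor(t,cv2.COLOR_RGB2HSV)
for n,lo,hi in(("blue",(105,90,40),(130,255,255)),("red",(172,110,60),(180,255,255))):
    m=cv2.inRange(hsv,lo,hi); m[:150]=0;m[300:]=0;m[:,:160]=0;m[:,275:]=0
    k,l,s,c=cv2.connectedComponentsWithStats(m); i=1+np.argmax(s[1:,4]); print(n,s[i])
    P=cv2.boxPoints(cv2.minAreaRect(np.argwhere(l==i)[:,::-1].astype(np.float32)))
    Q=np.array([ray("top",p,42)[:2] for p in P]);print(Q.mean(0),np.linalg.norm(Q[0]-Q[1]),np.linalg.norm(Q[1]-Q[2]))
cv2.imwrite("pics/a6.png",t[:,:,::-1])
x,y=W['yellow']
plan([(x,y,60,149.2,2,38),(x,y,30,149.2,2,38),(x,y,27,149.2,1,38)])
```

```text
[513.8  33.3  99.3 149.1]
blue [222 185  34  15 179]
[534.93061904 252.9612007 ] 11.843458917098866 62.118857181845826
red [228 217   8   7  24]
[487.05311959 264.81242348] 10.12556517257347 11.796433437427705
[38, 38, 38, 38, 38] [[0.0, 0.01, 0.78], [0.0, 0.0, 0.79], [0.0, 0.0, 0.6], [0.0, 0.0, 0.6], [0.0, 0.0, 0.12]] [-0.01, -0.01, -0.0, -0.0, -0.0]
end [513.8  34.   26.9 149.2]
```

Call:
arm_command(gripper=[38, 38, 38, 38, 38], dp=[[0, 0.01, 0.78], [0, 0, 0.79], [0, 0, 0.6], [0, 0, 0.6], [0, 0, 0.12]], twist=[0, 0, 0, 0, 0])

```text
time: 23.05
tool_pos: [513.2, 34.3, 25.5]
tcp_rot: [-3.141, -0.002, 2.604]
contact_force: [0.4, 0.4, 0.8]
grip_width: 38.0
finger_force: 0.0
```

Call:
arm_command(gripper=[2, 2, 2, 2, 2], dp=[[0, 0, 0], [0, 0, 0], [0, 0, 0], [0, 0, 0], [0, 0, 0]], twist=[0, 0, 0, 0, 0])

```text
time: 23.68
tool_pos: [514.0, 34.1, 26.8]
tcp_rot: [3.141, 0.001, 2.604]
contact_force: [-1.7, 0.4, 3.4]
grip_width: 7.7
finger_force: 30.0
```

Run:
```python
from h import *
o=get_obs();print(np.round(pose(),1),o['grip_width'],o['contact_force'])
x,y=G['yellow'];z=pose()[2]+3
p=pose()
plan([(p[0],p[1],105,149.2,5,2),(490,170,112,110,9,2),(x,y,102,68,9,2),(x,y,58,68,2,2),(x,y,z,68,4,2),(x,y,z,68,1,2)])
```

```text
[514.   34.1  26.8 149.2] 7.679105534282802 [-1.70612718  0.41222471  3.35784336]
[2, 2, 2, 2, 2] [[0.0, 0.0, -0.63], [0.0, 0.0, -0.62], [0.0, 0.0, -0.63], [0.0, 0.0, -0.62], [0.0, 0.0, -0.63]] [0.0, 0.0, 0.0, 0.0, 0.01]
[2, 2, 2, 2, 2] [[0.4, 0.46, -0.03], [0.44, 0.43, -0.03], [0.47, 0.4, -0.03], [0.49, 0.36, -0.03], [0.52, 0.32, -0.03]] [0.87, 0.87, 0.87, 0.87, 0.87]
[2, 2, 2, 2, 2] [[0.55, 0.28, -0.03], [0.56, 0.24, -0.03], [0.58, 0.2, -0.03], [0.6, 0.16, -0.04], [0.65, 0.07, 0.04]] [0.87, 0.87, 0.87, 0.88, 0.93]
[2, 2, 2, 2, 2] [[0.66, 0.02, 0.05], [0.66, -0.03, 0.04], [0.65, -0.09, 0.05], [0.64, -0.14, 0.04], [0.63, -0.19, 0.05]] [0.93, 0.93, 0.93, 0.94, 0.93]
[2, 2, 2, 2, 2] [[0.61, -0.24, 0.04], [0.59, -0.29, 0.05], [0.57, -0.34, 0.04], [0.0, 0.0, 0.88], [0.0, 0.0, 0.88]] [0.94, 0.93, 0.94, -0.0, -0.0]
[2, 2, 2, 2, 2] [[0.0, 0.0, 0.28], [0.0, 0.0, 0.28], [0.0, 0.0, 0.28], [0.0, 0.0, 0.29], [0.0, 0.0, 0.0]] [-0.0, -0.0, -0.0, -0.0, -0.0]
end [455.2 313.9  29.8  68. ]
```

Call:
arm_command(gripper=[2, 2, 2, 2, 2], dp=[[0, 0, -0.63], [0, 0, -0.62], [0, 0, -0.63], [0, 0, -0.62], [0, 0, -0.63]], twist=[0, 0, 0, 0, 0])

```text
time: 24.3
tool_pos: [513.8, 34.1, 106.1]
tcp_rot: [3.141, 0.001, 2.604]
contact_force: [-0.3, 0.1, -0.2]
grip_width: 7.6
finger_force: 30.0
```

Call:
arm_command(gripper=[2, 2, 2, 2, 2], dp=[[0.4, 0.46, -0.03], [0.44, 0.43, -0.03], [0.47, 0.4, -0.03], [0.49, 0.36, -0.03], [0.52, 0.32, -0.03]], twist=[0.87, 0.87, 0.87, 0.87, 0.87])

```text
time: 24.92
tool_pos: [500.2, 109.9, 109.4]
tcp_rot: [3.141, 0.0, 2.222]
contact_force: [0.4, 0.7, 0.5]
grip_width: 7.8
finger_force: 30.0
```

Call:
arm_command(gripper=[2, 2, 2, 2, 2], dp=[[0.55, 0.28, -0.03], [0.56, 0.24, -0.03], [0.58, 0.2, -0.03], [0.6, 0.16, -0.04], [0.65, 0.07, 0.04]], twist=[0.87, 0.87, 0.87, 0.88, 0.93])

```text
time: 25.55
tool_pos: [485.8, 186.4, 111.7]
tcp_rot: [3.141, 0.0, 1.836]
contact_force: [-0.1, 1.0, -0.8]
grip_width: 7.5
finger_force: 30.0
```

Call:
arm_command(gripper=[2, 2, 2, 2, 2], dp=[[0.66, 0.02, 0.05], [0.66, -0.03, 0.04], [0.65, -0.09, 0.05], [0.64, -0.14, 0.04], [0.63, -0.19, 0.05]], twist=[0.93, 0.93, 0.93, 0.94, 0.93])

```text
time: 26.18
tool_pos: [466.2, 266.4, 105.8]
tcp_rot: [3.141, -0.0, 1.43]
contact_force: [-0.0, 0.0, -1.1]
grip_width: 7.7
finger_force: 30.0
```

Call:
arm_command(gripper=[2, 2, 2, 2, 2], dp=[[0.61, -0.24, 0.04], [0.59, -0.29, 0.05], [0.57, -0.34, 0.04], [0, 0, 0.88], [0, 0, 0.88]], twist=[0.94, 0.93, 0.94, 0, 0])

```text
time: 26.8
tool_pos: [454.9, 314.3, 58.3]
tcp_rot: [3.14, -0.001, 1.188]
contact_force: [0.2, 0.1, -0.4]
grip_width: 7.5
finger_force: 30.0
```

Call:
arm_command(gripper=[2, 2, 2, 2, 2], dp=[[0, 0, 0.28], [0, 0, 0.28], [0, 0, 0.28], [0, 0, 0.29], [0, 0, 0]], twist=[0, 0, 0, 0, 0])

```text
time: 27.42
tool_pos: [454.4, 313.7, 29.0]
tcp_rot: [-3.141, 0.001, 1.187]
contact_force: [0.6, -0.2, 0.3]
grip_width: 7.5
finger_force: 30.0
```

Call:
arm_command(gripper=[2, 2, 34, 34, 34], dp=[[0, 0, 0.08], [0, 0, 0], [0, 0, 0], [0, 0, 0], [0, 0, 0]], twist=[0, 0, 0, 0, 0])

```text
time: 28.05
tool_pos: [454.7, 313.9, 27.5]
tcp_rot: [3.141, -0.0, 1.187]
contact_force: [-0.9, 0.5, 0.8]
grip_width: 31.8
finger_force: 0.0
```

Call:
arm_command(gripper=[34, 34, 34, 34, 34], dp=[[0, 0, -0.3], [0, 0, -0.6], [0, 0, -0.7], [0, 0, -0.7], [0, 0, -0.6]], twist=[0, 0, 0, 0, 0])

```text
time: 28.68
tool_pos: [455.0, 314.1, 101.7]
tcp_rot: [3.141, -0.001, 1.187]
contact_force: [1.0, 0.2, 0.7]
grip_width: 33.7
finger_force: 0.0
```

Run:
```python
from h import *
print(np.round(pose(),1))
x,y=W['black']
plan([(462,160,105,110,10,38),(x,y,100,149.2,10,38),(x,y,60,149.2,2,38),(x,y,32,149.2,2,38),(x,y,30,149.2,1,38)])
```

```text
[455.  314.1 101.7  68. ]
[38, 38, 38, 38, 38] [[-0.56, 0.26, -0.01], [-0.58, 0.21, -0.01], [-0.59, 0.17, -0.01], [-0.6, 0.13, -0.01], [-0.61, 0.08, -0.02]] [-0.84, -0.84, -0.84, -0.84, -0.84]
[38, 38, 38, 38, 38] [[-0.62, 0.04, -0.01], [-0.62, -0.01, -0.02], [-0.61, -0.05, -0.01], [-0.61, -0.1, -0.02], [-0.6, -0.14, -0.01]] [-0.84, -0.84, -0.84, -0.84, -0.83]
[38, 38, 38, 38, 38] [[-0.67, -0.12, 0.02], [-0.66, -0.17, 0.02], [-0.65, -0.21, 0.02], [-0.63, -0.26, 0.02], [-0.61, -0.3, 0.02]] [-0.78, -0.78, -0.79, -0.78, -0.79]
[38, 38, 38, 38, 38] [[-0.59, -0.34, 0.02], [-0.57, -0.38, 0.02], [-0.54, -0.42, 0.02], [-0.51, -0.46, 0.02], [-0.47, -0.49, 0.02]] [-0.78, -0.79, -0.78, -0.79, -0.78]
[38, 38, 38, 38, 38] [[0.0, 0.0, 0.8], [0.0, 0.0, 0.8], [0.0, 0.0, 0.56], [0.0, 0.0, 0.56], [0.0, 0.0, 0.08]] [-0.0, -0.0, -0.0, -0.0, -0.0]
end [490.1  -8.1  30.  149.2]
```

Call:
arm_command(gripper=[38, 38, 38, 38, 38], dp=[[-0.56, 0.26, -0.01], [-0.58, 0.21, -0.01], [-0.59, 0.17, -0.01], [-0.6, 0.13, -0.01], [-0.61, 0.08, -0.02]], twist=[-0.84, -0.84, -0.84, -0.84, -0.84])

```text
time: 29.3
tool_pos: [458.2, 236.5, 102.2]
tcp_rot: [3.141, -0.0, 1.556]
contact_force: [0.2, -0.2, -0.4]
grip_width: 38.0
finger_force: 0.0
```

Call:
arm_command(gripper=[38, 38, 38, 38, 38], dp=[[-0.62, 0.04, -0.01], [-0.62, -0.01, -0.02], [-0.61, -0.05, -0.01], [-0.61, -0.1, -0.02], [-0.6, -0.14, -0.01]], twist=[-0.84, -0.84, -0.84, -0.84, -0.83])

```text
time: 29.92
tool_pos: [461.7, 159.4, 104.0]
tcp_rot: [3.141, 0.0, 1.922]
contact_force: [-0.3, -0.4, -0.1]
grip_width: 38.0
finger_force: 0.0
```

Call:
arm_command(gripper=[38, 38, 38, 38, 38], dp=[[-0.67, -0.12, 0.02], [-0.66, -0.17, 0.02], [-0.65, -0.21, 0.02], [-0.63, -0.26, 0.02], [-0.61, -0.3, 0.02]], twist=[-0.78, -0.78, -0.79, -0.78, -0.79])

```text
time: 30.55
tool_pos: [476.0, 75.4, 101.5]
tcp_rot: [3.141, 0.001, 2.264]
contact_force: [0.1, 0.3, 0.5]
grip_width: 38.1
finger_force: 0.0
```

Call:
arm_command(gripper=[38, 38, 38, 38, 38], dp=[[-0.59, -0.34, 0.02], [-0.57, -0.38, 0.02], [-0.54, -0.42, 0.02], [-0.51, -0.46, 0.02], [-0.47, -0.49, 0.02]], twist=[-0.78, -0.79, -0.78, -0.79, -0.78])

```text
time: 31.18
tool_pos: [490.0, -8.9, 99.0]
tcp_rot: [3.141, 0.001, 2.606]
contact_force: [-0.5, -0.4, 0.6]
grip_width: 38.0
finger_force: 0.0
```

Run:
```python
from h import *
print(np.round(pose(),1))
im=capture("scene")[:,:,::-1]; t=capture("top")[:,:,::-1]
f=lambda c,s:cv2.convertScaleAbs(cv2.resize(c,None,fx=s,fy=s,interpolation=cv2.INTER_CUBIC),alpha=1.3,beta=10)
a=f(im[140:340,180:370],2); b=f(t[145:295,150:270],3); b=b[:400]
cv2.imwrite("pics/a7.png",np.hstack([a,b])); print(a.shape,b.shape)
x,y=W['black']
plan([(x,y,60,149.2,2,38),(x,y,32,149.2,2,38),(x,y,30,149.2,1,38)])
```

```text
[490.   -8.9  99.  149.3]
(400, 380, 3) (400, 360, 3)
[38, 38, 38, 38, 38] [[0.02, 0.02, 0.78], [0.02, 0.02, 0.77], [0.0, 0.0, 0.56], [0.0, 0.0, 0.56], [0.0, 0.0, 0.08]] [-0.01, -0.01, 0.0, 0.0, 0.0]
end [489.9  -8.2  30.1 149.2]
```

View pics/a7.png

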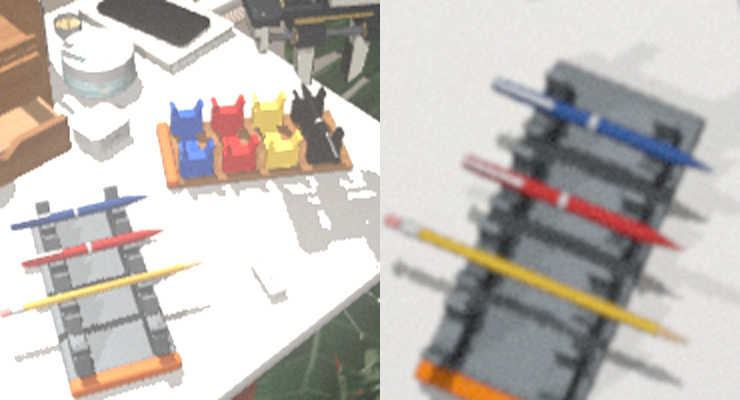

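Blue, red and yellow lie in their notches on the grey rest. Black is under the fingers.

Call:
arm_command(gripper=[38, 38, 38, 38, 38], dp=[[0.02, 0.02, 0.78], [0.02, 0.02, 0.77], [0, 0, 0.56], [0, 0, 0.56], [0, 0, 0.08]], twist=[0, 0, 0, 0, 0])

```text
time: 31.9
tool_pos: [488.9, -6.7, 28.7]
tcp_rot: [-3.141, -0.001, 2.603]
contact_force: [0.1, -0.2, 0.2]
grip_width: 38.3
finger_force: 0.0
```

Call:
arm_command(gripper=[5, 5, 5, 5, 5], dp=[[0, 0, 0], [0, 0, 0], [0, 0, 0], [0, 0, 0], [0, 0, 0]], twist=[0, 0, 0, 0, 0])

```text
time: 32.52
tool_pos: [489.7, -7.0, 29.8]
tcp_rot: [3.141, 0.001, 2.604]
contact_force: [0.6, -0.0, 4.8]
grip_width: 9.9
finger_force: 30.0
```

Run:
```python
from h import *
for a,b in (((151.7,218.7),(252.7,259)),((177.3,197.7),(251,228))):
    a,b=ray("top",a,42)[:2],ray("top",b,42)[:2]; print((a+b)/2,np.linalg.norm(a-b))
o=get_obs();print(np.round(pose(),1),o['grip_width'],o['contact_force'])
x,y=G['black'];p=pose();z=p[2]+3
plan([(p[0],p[1],102,149.2,5,5),(450,165,110,110,10,5),(x,y,100,68,10,5),(x,y,58,68,2,5),(x,y,z,68,2,5),(x,y,z,68,1,5)])
```

```text
[454.12819223 315.34826447] 190.50661028803518
[499.55117332 295.33984209] 140.5497177136767
[489.7  -7.   29.8 149.2] 9.941604145976983 [ 0.57551906 -0.0055638   4.84979101]
[5, 5, 5, 5, 5] [[0.0, 0.0, -0.58], [0.0, 0.0, -0.58], [0.0, 0.0, -0.58], [0.0, 0.0, -0.57], [0.0, 0.0, -0.58]] [-0.0, -0.0, -0.0, -0.0, -0.01]
[5, 5, 5, 5, 5] [[0.49, 0.51, -0.03], [0.52, 0.48, -0.03], [0.55, 0.44, -0.03], [0.58, 0.4, -0.03], [0.61, 0.36, -0.03]] [0.78, 0.78, 0.79, 0.78, 0.79]
[5, 5, 5, 5, 5] [[0.63, 0.32, -0.03], [0.65, 0.27, -0.03], [0.67, 0.22, -0.04], [0.68, 0.18, -0.03], [0.7, 0.13, -0.04]] [0.78, 0.79, 0.78, 0.79, 0.78]
[5, 5, 5, 5, 5] [[0.68, 0.08, 0.04], [0.69, 0.03, 0.04], [0.68, -0.02, 0.04], [0.68, -0.07, 0.04], [0.68, -0.12, 0.04]] [0.84, 0.84, 0.84, 0.84, 0.84]
[5, 5, 5, 5, 5] [[0.66, -0.17, 0.04], [0.65, -0.21, 0.04], [0.64, -0.26, 0.04], [0.61, -0.31, 0.04], [0.59, -0.35, 0.04]] [0.84, 0.84, 0.84, 0.84, 0.84]
[5, 5, 5, 5, 5] [[0.0, 0.0, 0.84], [0.0, 0.0, 0.84], [0.0, 0.0, 0.5], [0.0, 0.0, 0.51], [0.0, 0.0, 0.0]] [0.0, 0.0, 0.0, 0.0, 0.0]
end [410.8 331.9  32.8  68. ]
```

Call:
arm_command(gripper=[5, 5, 5, 5, 5], dp=[[0, 0, -0.58], [0, 0, -0.58], [0, 0, -0.58], [0, 0, -0.57], [0, 0, -0.58]], twist=[0, 0, 0, 0, 0])

```text
time: 33.15
tool_pos: [489.4, -7.0, 102.9]
tcp_rot: [3.142, 0.0, 2.604]
contact_force: [0.5, -0.2, 0.6]
grip_width: 9.9
finger_force: 30.0
```

Call:
arm_command(gripper=[5, 5, 5, 5, 5], dp=[[0.49, 0.51, -0.03], [0.52, 0.48, -0.03], [0.55, 0.44, -0.03], [0.58, 0.4, -0.03], [0.61, 0.36, -0.03]], twist=[0.78, 0.78, 0.79, 0.78, 0.79])

```text
time: 33.78
tool_pos: [469.7, 79.7, 106.0]
tcp_rot: [3.141, 0.0, 2.259]
contact_force: [-0.1, -1.1, -0.2]
grip_width: 10.2
finger_force: 30.0
```

Call:
arm_command(gripper=[5, 5, 5, 5, 5], dp=[[0.63, 0.32, -0.03], [0.65, 0.27, -0.03], [0.67, 0.22, -0.04], [0.68, 0.18, -0.03], [0.7, 0.13, -0.04]], twist=[0.78, 0.79, 0.78, 0.79, 0.78])

```text
time: 34.4
tool_pos: [449.6, 165.6, 110.3]
tcp_rot: [3.142, 0.0, 1.917]
contact_force: [-0.1, -0.4, -0.6]
grip_width: 10.2
finger_force: 30.0
```

Call:
arm_command(gripper=[5, 5, 5, 5, 5], dp=[[0.68, 0.08, 0.04], [0.69, 0.03, 0.04], [0.68, -0.02, 0.04], [0.68, -0.07, 0.04], [0.68, -0.12, 0.04]], twist=[0.84, 0.84, 0.84, 0.84, 0.84])

```text
time: 35.02
tool_pos: [430.0, 249.1, 105.2]
tcp_rot: [3.141, 0.0, 1.551]
contact_force: [0.5, 0.8, -0.4]
grip_width: 10.1
finger_force: 30.0
```

Call:
arm_command(gripper=[5, 5, 5, 5, 5], dp=[[0.66, -0.17, 0.04], [0.65, -0.21, 0.04], [0.64, -0.26, 0.04], [0.61, -0.31, 0.04], [0.59, -0.35, 0.04]], twist=[0.84, 0.84, 0.84, 0.84, 0.84])

```text
time: 35.65
tool_pos: [410.7, 332.6, 100.2]
tcp_rot: [3.141, 0.0, 1.184]
contact_force: [-0.7, -0.3, -0.5]
grip_width: 9.9
finger_force: 30.0
```

Call:
arm_command(gripper=[5, 5, 5, 5, 5], dp=[[0, 0, 0.84], [0, 0, 0.84], [0, 0, 0.5], [0, 0, 0.51], [0, 0, 0]], twist=[0, 0, 0, 0, 0])

```text
time: 36.28
tool_pos: [410.5, 331.7, 31.8]
tcp_rot: [-3.141, 0.001, 1.186]
contact_force: [-0.7, -0.5, -0.9]
grip_width: 9.9
finger_force: 30.0
```

Releasing, then retreating up and back toward the robot's right.

Call:
arm_command(gripper=[5, 5, 34, 34, 34], dp=[[0, 0, 0.06], [0, 0, 0], [0, 0, 0], [0, 0, 0], [0, 0, 0]], twist=[0, 0, 0, 0, 0])

```text
time: 36.9
tool_pos: [410.9, 332.0, 31.0]
tcp_rot: [3.141, -0.0, 1.186]
contact_force: [-1.1, 0.3, 0.0]
grip_width: 32.7
finger_force: 0.0
```

Call:
arm_command(gripper=[34, 34, 34, 34, 34], dp=[[0, 0, -0.3], [0, 0, -0.6], [0, 0, -0.7], [0, 0, -0.7], [0, 0, -0.7]], twist=[0, 0, 0, 0, 0])

```text
time: 37.52
tool_pos: [411.1, 332.2, 107.7]
tcp_rot: [3.141, -0.001, 1.186]
contact_force: [0.6, 0.1, 0.5]
grip_width: 33.8
finger_force: 0.0
```

Call:
arm_command(gripper=[34, 34, 34, 34, 34], dp=[[-0.8, 0, -0.6], [-1, 0.2, -0.6], [-1, 0.2, -0.6], [-1, 0.2, -0.6], [-1, 0.2, -0.6]], twist=[0, 0, 0, 0, 0])

```text
time: 38.15
tool_pos: [384.3, 212.6, 182.6]
tcp_rot: [3.14, -0.001, 1.187]
contact_force: [0.6, 0.2, 0.1]
grip_width: 34.2
finger_force: 0.0
```

Call:
arm_command(gripper=[34, 34, 34, 34, 34], dp=[[-1, 0.4, 0], [-1, 0.4, 0], [-1, 0.4, 0], [-1, 0.4, 0], [-0.6, 0.4, 0]], twist=[0, 0, 0, 0, 0])

```text
time: 38.78
tool_pos: [387.6, 86.9, 182.1]
tcp_rot: [3.14, -0.0, 1.186]
contact_force: [0.9, 0.4, 0.7]
grip_width: 34.0
finger_force: 0.0
```

Run:
```python
from h import *
print(np.round(pose(),1))
im=capture("scene")[:,:,::-1]; t=capture("top")[:,:,::-1]
f=lambda c,s:cv2.convertScaleAbs(cv2.resize(c,None,fx=s,fy=s,interpolation=cv2.INTER_CUBIC),alpha=1.3,beta=10)
a=f(im[195:365,160:300],3); b=f(t[145:315,140:265],3)
c=np.hstack([a,b]); cv2.imwrite("pics/a8.png",c); print(c.shape)
```

```text
[387.6  86.9 182.1  67.9]
(510, 795, 3)
```

View pics/a8.png

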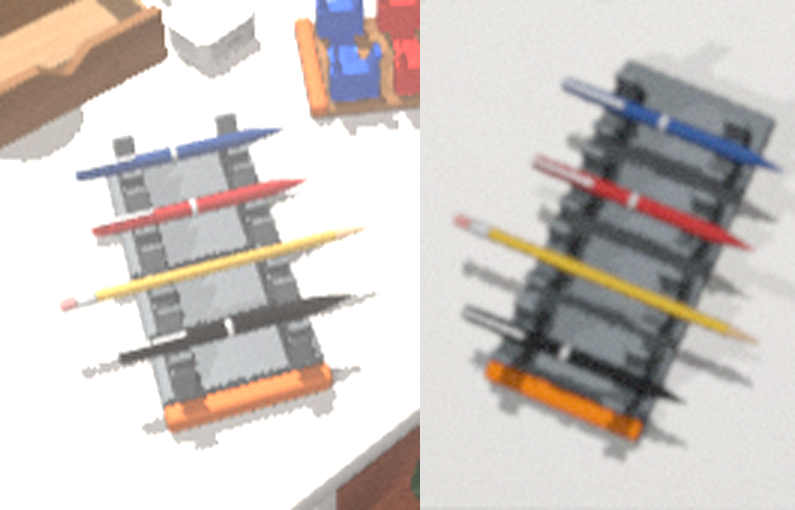

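All four lie flat and centred. Counted from the orange end of the grey rest they are black, yellow, red, blue, which is the reverse of the wooden rest. Handing in.

```bash
python3 -c "
from plant import *
print(close_job())"
```

```text
the job is handed in; nothing more can be done
None
```

The job is handed in: all four are on the grey rest in reversed order (black, yellow, red, blue from the orange end), flat in their notches and visibly centred, after about 39 s of the 99 s allowed; no verdict was returned.

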